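# Clamp the frozen cell counter and hold its recessed reset button down

## Task

The blood-cell counter has frozen and needs a long reset. Wind the vise crank clockwise (seen from above) until the sprung jaw pad grips the counter firmly and squarely against the fixed jaw, then take the square-handled probe out of the tool stand, reach its tip down through the round hole in the counter's top and press the recessed button fully down, keeping the counter clamped. Finish while still holding: the probe upright in the gripper, the button held down by it; leave the other things on the bench where they are.

Things in the scene. Friction and masses are not known exactly. Their poses are not given: they have to be found in the camera images.
- vise: Bench vise fixed to the bench; origin at bench level, z up. In its frame (mm): base plate x -65 to 65, y -190 to 100, its flat bed 20 above the bench; fixed jaw at the +y end, face at y = 75, up to z = 50; the moving jaw (up to z = 51) slides towards +y; the crank turns about a vertical post at x = 0, y = -140. The counter seated against the fixed jaw has its origin at y = 40
- crank_axis (a point): Point on the vertical axis of the vise crank, 95 mm above the bench, at the height to grip the knob; turns with the vise, not with the crank
- knob_grip (a point): Middle of the crank's black upright round knob (16 mm diameter, upright, 71 to 113 mm above the bench, spins freely on the crank arm), 95 mm above the bench, 50 mm from the crank axis. The crank arm is 8 mm thick, its top at 70 mm
- crank (a joint): Vise crank angle, rad; grows clockwise seen from above, 0 to 7. At 0 the arm points along the vise's +x. Each rad moves the jaw 7 mm towards the fixed jaw. Friction needs about 3 N at the knob (4 to 5 N when clamping) and holds the crank where it is left
- jaw: Moving jaw of the vise, a steel block 120 mm wide with a sprung steel pad, 60 by 26 mm, in front; axes as the vise, origin = the vise's origin shifted in y by the jaw's travel (7 mm per rad of crank). The pad's free face is at y = -31 mm in this frame, 23 to 49 mm above the bench
- pad (a joint): How far the sprung pad is pushed back into the moving jaw, m: 0 free, 0.006 fully in. The spring pushes 3 N at 0 and 12 N at 0.006; 0.003 or more is a firm grip
- counter: White plastic cell counter, a loose box 110 (x) by 70 (y) by 36 mm, about 0.3 kg, on the vise bed; origin at the centre of its underside, z up. On top at the +x end a round hole (reset), and beside it at y = -22 mm a rectangular 18 by 10 mm socket (not used); keys and display at the -x end. It lies 4 to 10 mm off the fixed jaw at first and slides when the jaw pushes it
- counter_hole (a point): Centre of the round hole, 14 mm diameter, level with the counter's top (36 mm over its underside, 56 mm above the bench). It sits at x = +30, y = 0 mm of the counter. The button, 12 mm diameter, fills the hole 10 mm below the top
- reset (a joint): How far the recessed button is pressed, m: 0 released, 0.004 fully down; its spring takes 2 N at first and 4 N fully down, below is a hard stop
- stand: Grey plastic tool stand fixed to the bench, block 150 (x) by 50 (y) by 78 mm high, origin at the centre of its underside; three vertical holes of 10 mm at x = -50, 0 and +50 mm, each with a tool hanging by its shoulder on the top; the tools have the stand's yaw
- probe: The probe, 123 mm long, 60 g: steel shaft 6 mm diameter, 65 mm long, blunt tip 4 mm across, below an aluminium handle of square section 16 by 16 mm, 58 mm long. Origin at the tip's end, z up along the shaft; x and y square to the handle's faces. It hangs in one of the stand's holes, tip 13 mm above the bench; lift it 66 mm to leave the hole
- probe_grip (a point): Point on the probe's axis, 95 mm above its tip and 30 mm above the handle's lower end: where to grip
- loop: Bystander in the stand: tool with a plain slim round handle 10 mm diameter on a 16 mm round shoulder, 110 mm long, origin at its tip
- scoop: Bystander in the stand: tool with a thin round handle ending in a 22 mm round button, 106 mm long, origin at its tip
- vial_a: Bystander: small capped vial, 28 mm diameter, 70 mm tall, origin under its centre
- vial_b: Bystander: another such vial
- stain: Bystander: stain bottle, 56 mm diameter, 110 mm tall, origin under its centre
- slide_box: Bystander: grey slide box 85 by 60 by 35 mm, origin under its centre
Things that resemble listed ones, but are neither listed nor needed, are in the scene too. What is shaped like the probe but purple is not meant.

How it is judged (in metres and radians):
On the way, in this order (a step that is already met when the one before it is completed fails the run):
1. the sprung jaw holds the counter squarely against the fixed jaw (contact force between jaw and counter above 4 N and value of joint pad above 0.0008 m and y of counter in the frame of vise above 0.037 m and angle between the y axis of counter and the y axis of vise, either way round below 0.06 rad), for 0.3 s.
2. the probe is drawn out of the stand by the gripper (height (world z) of probe above 0.08 m and contact force between the fingers and probe above 2 N), for 0.2 s.
At the end, for the whole second after the job is handed in: Through the last second: jaw pushes the counter over 4 N, pad in over 0.8 mm, counter within 3 mm of the fixed jaw and square to 0.06 rad; button down over 3 of 4 mm by the probe tip in the round hole with over 2 N; gripper holds the probe within 0.2 rad of upright; robot not touching the counter (all of step 1 and value of joint reset above 0.003 m and contact force between probe and counter above 2 N and contact force between the fingers and probe above 2 N and contact force between each of the arm, the fingers and counter below 0.5 N and horizontal distance between probe and counter_hole below 0.008 m and z of probe in the frame of counter_hole below -0.011 m and angle between probe's own z axis and vertical below 0.2 rad and linear speed of counter below 0.02 m/s); the arm keeps its last pose, push and grip.
It fails at once if a bystander on the bench is shoved more than 30 mm or knocked over (distance of any of vial_a, vial_b, stain, slide_box from where it was at the start of the episode above 0.03 m or angle between any of vial_a, vial_b, stain, slide_box's own z axis and vertical above 0.5 rad).
It fails at once if another tool is taken out of the stand (distance of any of loop, scoop from where it was at the start of the episode above 0.03 m).
It fails at once if the counter is tipped (angle between counter's own z axis and vertical above 0.25 rad).
It also fails if it takes over 61 s, if anything falls off the work surface, if the arm or the gripper's body presses on something with over 40 N, if the wrist force passes 120 N, or if a joint passes its speed limit or range.

## Robot

A 6-joint arm with a two-finger parallel gripper is mounted at the origin on the work surface. World frame = base frame: x ahead of the robot, y to its left, z up, the work surface at z = 0. Lengths are in m, angles in degrees, forces in N, time in s.
With the tool pointing down it reaches from about 0.275 to 0.75 m from the base axis. Payload 10.2 kg.
Tool frame: the origin (TCP) lies midway between the tips of the shut fingers; the grasp point (between the pads) lies bot.grip_point_offset behind it (bot.grip_point_offset is the distance from the TCP to the grasp point, in m); z points along the fingers, y is the line along which they close (so a half turn about z gives the same grasp; the last joint's range is limited). The gripper opens to 88 mm and grips with 3 to 60 N. Pads are 18 mm wide; open, the fingers measure 123 mm over their backs; the gripper's body (75 mm by 187 mm) begins 45 mm behind the grasp point.
Start: joints at [-79.951, 17.928, 85.812, -0, 76.261, -12.8], TCP at [0.204, -0.484, 0.239] pointing down, gripper open.
Joint ranges: [-168.41, 168.41], [-55.51, 124.54], [10.69, 146.95], [-70.63, 250.63], [1, 178], [-165.06, 165.06]. Speed limits (degrees/s): [136.94, 136.94, 172.46, 180, 180, 180].

## Interface

Orientations are given as [roll, pitch, yaw] about the fixed x, y, z axes, in that order (R = Rz(yaw) Ry(pitch) Rx(roll)).
In Python, from station import bot gives the robot as it stands.
- The arm moves only by the tool carry_out, never from a script. Its argument "moves" is a list of rows, each a list of 7 numbers: the shift along the world's x, y, z in mm, then the turn, a rotation vector about the world's x, y, z in degrees, then the opening, from 0 (shut) to 1 (fully open). In form: [[tx, ty, tz, ax, ay, az, grip], ...]. A call has 1 to 5 rows; each row is the pose to reach, as a shift and turn from the pose commanded when the call began; what a row does not reach only later rows make up. A row lasts 1/12 s, in which the tool goes at most 41.7 mm and 7.16 degrees, less where a joint would pass 70% of its speed; a pose out of reach is approached as far as the arm can. A call with a gripper value outside its range is refused whole. The fingers move at their own pace and stop on an object; "newtons" is the grip in N (left out, the last holds). Time passes only in rows, so rows that repeat a pose let the fingers close. It gives the time, the measured TCP pose, the force, the opening and the grip force at its end, in the units of the state.
- bot.get_obs(): the state, without advancing time (a new reading comes with each control period).
- bot.grab_frame(name): name is "side" or "top"; returns a dict with "image" (480x640x3 uint8, red, green, blue), "range_z" (480x640 float32, m along the optical axis (not along the pixel's ray), 0 where there is no reading), "fx", "fy", "cx", "cy" (pixels), "cam_to_world" (4x4, takes a point from camera to world coordinates). Camera axes: x right, y down, z forward; pixel columns grow to the right and rows downward; lengths in m; the calibration is good to about 2 mm. A picture is of the moment at which its call begins.
- bot.close_job(): hands the job in; it is judged then, once.
The state is a dict: "time_s": time; "q": joint angles; "qd": joint speeds; "effort": joint torques, N m; "ee_pos": TCP position; "tool_rot": TCP orientation; "force": force on the tool from outside, world axes, zero at the start; "ft_torque": the same for the moment, N m; "opening": finger opening in m; "grasp_force": force on a finger pad.
Only numpy, scipy, OpenCV 4.12 (cv2) and the standard library are available. Lean on these libraries where they do the work, as an engineer would, in place of code of your own. Each camera call takes 0.05 s, during which the arm holds its last target. There are 200 camera calls.

## Working session

There is one attempt and no reset: what is moved stays moved. The work goes in short steps, Python scripts to look and compute and a tool call to move; the robot and the scene stay as the last step left them, time stands still between calls to the robot, and variables do not carry over. Pictures are saved under pics/ and viewed, at most 10 in all, crops included, and the job is handed in when it is done.

Besides the shell and the picture viewer there is one more tool, called after ">>>" in YAML: its name, and indented under it one key for each argument. carry_out: Moves the arm, as the interface text tells. Its arguments: {"type":"object","properties":{"moves":{"type":"array","items":{"type":"array","items":{"type":"number"}}},"newtons":{"type":"number"}},"required":["moves"]}

```bash
mkdir -p pics; cat > h.py <<'E'
import numpy as np, cv2
from station import bot
def grab(n):
    f=bot.grab_frame(n); np.savez(f'{n}.npz',**f); return f
def world(f,mask=None):
    z=f['range_z']; v,u=np.mgrid[:480,:640]
    P=np.stack([(u-f['cx'])/f['fx']*z,(v-f['cy'])/f['fy']*z,z,np.ones_like(z)],-1)
    return (P@np.array(f['cam_to_world']).T)[...,:3]
E
python3 - <<'E'
from h import *
for n in('top','side'):
    f=grab(n); cv2.imwrite(f'pics/{n}0.png',f['image'][...,::-1]); print(n,np.round(f['cam_to_world'],3).tolist(),f['fx'])
print(bot.get_obs(),bot.grip_point_offset)
E
```

```text
top [[-0.017, -0.985, 0.17, 0.3], [-1.0, 0.016, -0.007, 0.008], [0.004, -0.17, -0.985, 1.599], [0.0, 0.0, 0.0, 1.0]] 620.3457172493229
side [[-0.829, -0.33, 0.451, 0.084], [-0.559, 0.52, -0.646, 0.656], [-0.022, -0.788, -0.615, 0.704], [0.0, 0.0, 0.0, 1.0]] 495.6774109185531
{'time_s': 0.1, 'q': array([-7.99522591e+01,  1.79542777e+01,  8.58465453e+01,  1.14909732e-03,
        7.62608662e+01, -1.28013131e+01]), 'qd': array([ 0.04949232, -0.03400714, -0.07060643,  0.08662467, -0.01760714,
        0.04874418]), 'effort': array([ 2.16254477e-03, -4.02812076e+01, -2.52645332e+01,  6.96155545e-02,
        3.42099066e-02, -2.86892941e-05]), 'ee_pos': array([ 0.20380516, -0.48360831,  0.23825625]), 'tool_rot': array([-1.79940091e+02, -1.47567238e-02,  2.28487728e+01]), 'force': array([ 0.23645666, -0.48986174,  0.6145834 ]), 'ft_torque': array([-0.03775339, -0.05230768,  0.00724759]), 'grasp_force': 0.0, 'opening': 0.08829858892554011} 0.0187
```

View pics/top0.png

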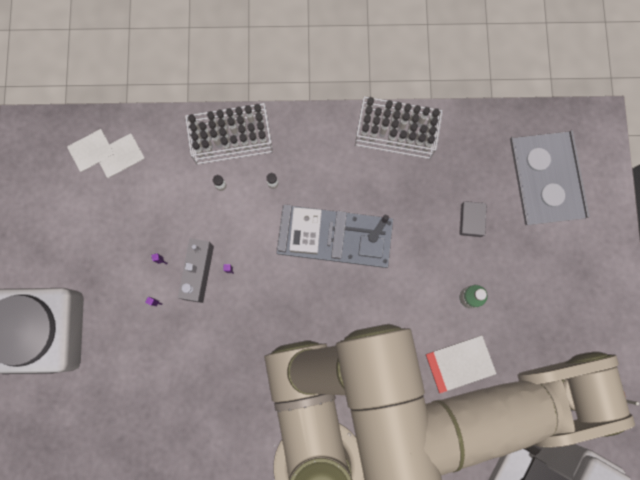

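View pics/side0.png

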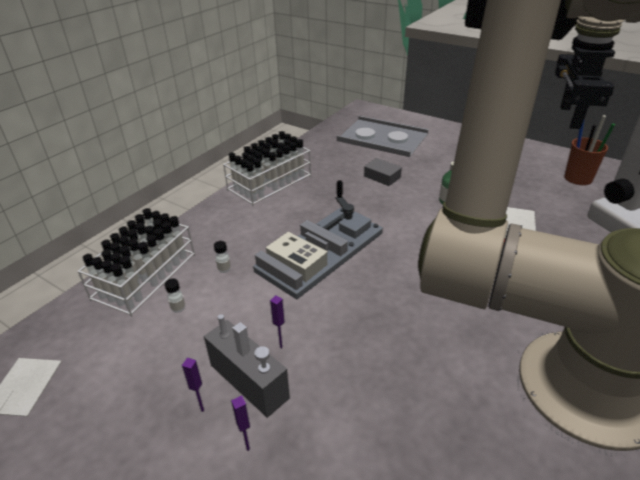

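Top view: the counter is at (305,230), crank post (373,237), knob (385,219) and stand (196,270). In the stand are three tools, at (195,246), (189,267) and (187,288).
Candidates for the probe:
- Square grey handle in the middle hole: side (241,337), top (189,267).
- Slim loop: side (222,323).
- Scoop with button: side (263,355).
- Purple decoys: side (278,310), (193,375) and (241,413).

I choose the square grey one and will check it in a crop.

```bash
python3 - <<'E'
from h import *
fs={n:dict(np.load(n+'.npz')) for n in('top','side')}
t=fs['top']['image'][195:310,140:400,::-1]; s=fs['side']['image'][290:420,180:320,::-1]; s2=fs['side']['image'][170:300,245:390,::-1]
a=cv2.resize(t,(780,345),interpolation=cv2.INTER_CUBIC)
b=np.hstack([cv2.resize(s,(270,250),interpolation=3),cv2.resize(s2,(279,250),interpolation=3)]); b=np.pad(b,((0,0),(0,780-b.shape[1]),(0,0)))
cv2.imwrite('pics/c1.png',np.vstack([a,b]))
for n in fs:
    W=world(fs[n]); fs[n]['W']=W
W=fs['top']['W']
def rect(n,m,lab):
    W=fs[n]['W']; p=W[m][:,:2]*1000
    print(n,lab,len(p),np.round(cv2.minAreaRect(p.astype(np.float32)),1) if 0 else cv2.minAreaRect(p.astype(np.float32)), np.median(W[m][:,2]))
v,u=np.mgrid[:480,:640]
for n,reg,regs in(('top',(270,400,195,275),(170,220,235,310)),('side',(250,390,170,300),(200,295,310,415))):
    W=fs[n]['W'];Z=W[...,2]
    R=(u>reg[0])&(u<reg[1])&(v>reg[2])&(v<reg[3])
    S=(u>regs[0])&(u<regs[1])&(v>regs[2])&(v<regs[3])
    rect(n,R&(Z>.012)&(Z<.2),'vise all')
    rect(n,R&(abs(Z-.056)<.003),'counter top?')
    rect(n,R&(Z>.075),'knob'); p=W[R&(Z>.075)]; print(p.mean(0),p.max(0))
    rect(n,S&(abs(Z-.078)<.004),'stand top')
    k=S&(Z>.088); p=W[k]
    nl,lab,st,c=cv2.connectedComponentsWithStats(k.astype(np.uint8))
    for i in range(1,nl):
        q=W[lab==i]; print(i,st[i],np.round(q.mean(0),4),np.round(q.max(0),4))
E
```

```text
top vise all 5561 ((570.539306640625, -51.89851379394531), (290.2956237792969, 131.8077850341797), 81.72480010986328) 0.03991907108567805
top counter top? 909 ((571.5364990234375, -37.350921630859375), (250.46636962890625, 116.8172836303711), 82.42918395996094) 0.05571177624143475
top knob 128 ((455.012939453125, -78.85121154785156), (23.711660385131836, 354.9786682128906), 56.861331939697266) 0.10683298515479811
[ 0.50223464 -0.1143243   0.5034376 ] [0.60242457 0.00824892 1.59851745]
top stand top 788 ((481.8242492675781, 300.3786926269531), (51.81088638305664, 150.91824340820312), 80.35948944091797) 0.07805185574527496
1 [186 236   1   1   1] [0.2999 0.0082 1.5985] [0.2999 0.0082 1.5985]
2 [216 241   1   1   1] [0.2999 0.0082 1.5985] [0.2999 0.0082 1.5985]
3 [198 242   1   1   1] [0.2999 0.0082 1.5985] [0.2999 0.0082 1.5985]
4 [192 245   7   6  29] [0.5298 0.2903 0.1121] [0.5345 0.2951 0.1286]
5 [204 247   1   1   1] [0.2999 0.0082 1.5985] [0.2999 0.0082 1.5985]
6 [215 246   1   1   1] [0.2999 0.0082 1.5985] [0.2999 0.0082 1.5985]
7 [211 253   1   1   1] [0.2999 0.0082 1.5985] [0.2
[... 3835 characters left out ...]
85   1   1   1] [0.0842 0.6561 0.7039] [0.0842 0.6561 0.7039]
31 [242 387   1   1   1] [0.0842 0.6561 0.7039] [0.0842 0.6561 0.7039]
32 [274 391   1   1   1] [0.0842 0.6561 0.7039] [0.0842 0.6561 0.7039]
33 [204 393   1   1   1] [0.0842 0.6561 0.7039] [0.0842 0.6561 0.7039]
34 [291 393   1   1   1] [0.0842 0.6561 0.7039] [0.0842 0.6561 0.7039]
35 [232 396  17  19 240] [0.3979 0.4014 0.1217] [0.4137 0.6561 0.7039]
36 [271 396   1   1   1] [0.0842 0.6561 0.7039] [0.0842 0.6561 0.7039]
37 [282 410   1   1   1] [0.0842 0.6561 0.7039] [0.0842 0.6561 0.7039]
38 [207 412   1   1   1] [0.0842 0.6561 0.7039] [0.0842 0.6561 0.7039]
39 [206 414   1   1   1] [0.0842 0.6561 0.7039] [0.0842 0.6561 0.7039]
```

View pics/c1.png

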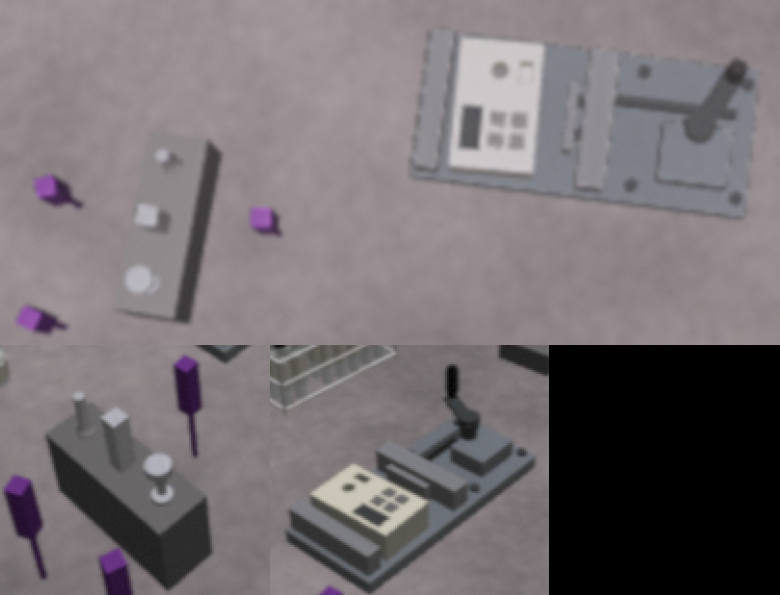

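The crop confirms it: the grey square handle sits in the middle hole, with the slim loop and the scoop on either side and the purple ones standing apart. Next I refine the numbers.

```bash
cat >> h.py <<'E'
def avg(n,k=5):
    fs=[grab(n) for _ in range(k)]; z=np.stack([f['range_z'] for f in fs]); z=np.where(z>0,z,np.nan)
    import warnings; warnings.simplefilter('ignore')
    f=fs[-1]; f['range_z']=np.nan_to_num(np.nanmedian(z,0)); np.savez(n+'.npz',**f)
    W=world(f); W[f['range_z']==0]=np.nan; return f,W
def box(W,u0,u1,v0,v1,z0,z1):
    q=W[v0:v1,u0:u1].reshape(-1,3); return q[(q[:,2]>z0)&(q[:,2]<z1)]*1000
E
python3 - <<'E'
from h import *
f,T=avg('top'); g,S=avg('side')
r=lambda q:[np.round(x,1) for x in cv2.minAreaRect(q[:,:2].astype(np.float32))]
print('plate',r(box(T,270,400,195,275,.014,.024)))
print('vise all',r(box(T,270,400,195,275,.014,.06)))
print('counter',r(box(T,292,322,200,260,.0535,.06)))
print('fixed jaw',r(box(T,270,292,200,260,.046,.0525)))
print('movjaw',r(box(T,330,347,200,260,.047,.0545)))
print('stand',r(box(T,170,220,235,310,.074,.082)))
for n,W,w in(('T',T,(375,395,205,230)),('S',S,(325,355,170,200))):
    q=box(W,*w,.105,.12); print(n,'knobtop',len(q),q.mean(0),q.min(0),q.max(0))
q=box(S,325,355,170,205,.08,.105); print('knob side face',q.mean(0))
for n,W,w in(('T',T,(178,205,255,280)),('S',S,(225,256,315,365))):
    q=box(W,*w,.130,.142); print(n,'probetop',len(q),q.mean(0),r(q))
q=box(T,360,385,225,250,.064,.075); print('post/arm',len(q),q.mean(0),r(q))
q=box(S,540,625,110,200,.0,.3); print('cup',len(q),np.median(q,0),q.min(0),q.max(0))
E
```

```text
plate [array([570.2, -51.9]), array([290. , 130.4]), np.float64(81.9)]
vise all [array([570.2, -51.9]), array([290. , 130.4]), np.float64(81.9)]
counter [array([580.2,  23.8]), array([ 69.7, 110.7]), np.float64(84.0)]
fixed jaw [array([588.8,  75.8]), array([ 32.8, 119.1]), np.float64(89.5)]
movjaw [array([570. , -54.6]), array([ 37.9, 120.9]), np.float64(81.9)]
stand [array([481.6, 300.7]), array([ 51. , 149.7]), np.float64(80.0)]
T knobtop 31 [ 596.66533183 -173.85751199  111.75984847] [ 590.21468379 -180.43208565  107.92905781] [ 602.66727281 -167.84543392  117.10732474]
S knobtop 35 [ 596.10659212 -169.51102645  109.72872001] [ 590.38315409 -177.60622637  105.03422324] [ 603.40484794 -163.94519577  113.86030594]
knob side face [ 594.51124246 -167.98923631   92.22724532]
T probetop 50 [481.39051639 300.29604949 135.50983613] [array([481.6, 300.4]), array([15.7, 16. ]), np.float64(80.7)]
S probetop 107 [480.61608682 303.98379246 134.44688425] [array([481.6, 303.3]), array([15.8, 16.8]), np.float64(77.1)]
post/arm 133 [ 566.78206743 -152.76932142   70.96620199] [array([ 568.2, -153.7]), array([24.2, 53. ]), np.float64(54.8)]
cup 3427 [ 155.5873875  -647.06595931   71.52317456] [ 4.75912816e+01 -1.15729006e+03  1.76206265e-04] [ 297.92969312 -422.26273103  282.51661364]
```

>>> carry_out:
  moves:
    - [26,21,0,0,0,-6.5,1]
    - [52,42,0,0,0,-13,1]
    - [78,62,0,0,0,-19.5,1]
    - [104,83,0,0,0,-26,1]
    - [131,104,0,0,0,-32.5,1]

```text
time_s: 1.02
ee_pos: [0.3358, -0.3787, 0.2388]
tool_rot: [180.0, -0.0, -10.0]
force: [0.9, 0.4, -0.1]
opening: 0.0883
grasp_force: 0.0
```

>>> carry_out:
  moves:
    - [26,21,0,0,0,0,1]
    - [52,42,0,0,0,0,1]
    - [78,62,0,0,0,0,1]
    - [104,83,0,0,0,0,1]
    - [131,104,0,0,0,0,1]

```text
time_s: 1.43
ee_pos: [0.4669, -0.2746, 0.2388]
tool_rot: [180.0, -0.0, -9.7]
force: [-0.2, -0.7, -0.2]
opening: 0.0881
grasp_force: 0.0
```

>>> carry_out:
  moves:
    - [26,21,0,0,0,0,1]
    - [52,42,0,0,0,0,1]
    - [78,62,0,0,0,0,1]
    - [104,83,0,0,0,0,1]
    - [131,103,0,0,0,0,1]

```text
time_s: 1.85
ee_pos: [0.5979, -0.1714, 0.2387]
tool_rot: [180.0, 0.0, -9.6]
force: [-0.4, -0.2, 0.6]
opening: 0.088
grasp_force: 0.0
```

>>> carry_out:
  moves:
    - [0,0,0,0,0,0,0.6]
    - [0,0,0,0,0,0,0.6]
    - [0,0,0,0,0,0,0.6]

```text
time_s: 2.1
ee_pos: [0.5965, -0.1731, 0.2385]
tool_rot: [180.0, 0.0, -9.7]
force: [-0.4, 0.2, 1.3]
opening: 0.07
grasp_force: 0.0
```

>>> carry_out:
  moves:
    - [0,0,-40,0,0,0,0.6]
    - [0,0,-80,0,0,0,0.6]
    - [0,0,-115,0,0,0,0.6]
    - [0,0,-140,0,0,0,0.6]
    - [0,0,-159,0,0,0,0.6]

```text
time_s: 2.52
ee_pos: [0.5951, -0.1736, 0.0774]
tool_rot: [-180.0, 0.2, -9.8]
force: [0.8, 0.2, 0.5]
opening: 0.0531
grasp_force: 0.0
```

>>> carry_out:
  moves:
    - [0,0,0,0,0,0,0.1]
    - [0,0,0,0,0,0,0.1]
    - [0,0,0,0,0,0,0.1]
    - [0,0,0,0,0,0,0.1]
    - [0,0,0,0,0,0,0.1]
  newtons: 20

```text
time_s: 2.93
ee_pos: [0.5973, -0.1733, 0.0813]
tool_rot: [180.0, -0.1, -9.7]
force: [0.9, -0.1, 0.7]
opening: 0.0215
grasp_force: 0.0
```

>>> carry_out:
  moves:
    - [0,0,0,0,0,0,0.1]
    - [0,0,0,0,0,0,0.1]
    - [0,0,0,0,0,0,0.1]

```text
time_s: 3.18
ee_pos: [0.5972, -0.1729, 0.0807]
tool_rot: [180.0, -0.1, -9.6]
force: [-0.4, 0.1, 6.0]
opening: 0.0154
grasp_force: 20.0
```

```bash
python3 - <<'E'
from h import *
o=bot.get_obs(); print(o['time_s'],o['ee_pos'],o['force'],o['opening'],o['grasp_force'])
f=grab('side'); cv2.imwrite('pics/g1.png',cv2.resize(f['image'][130:270,260:420,::-1],(640,560),interpolation=3))
E
```

```text
3.1833 [ 0.59724274 -0.17290372  0.08068388] [-0.40872654  0.12805476  5.9579257 ] 0.015444767017757266 20.000617098994553
```

View pics/g1.png

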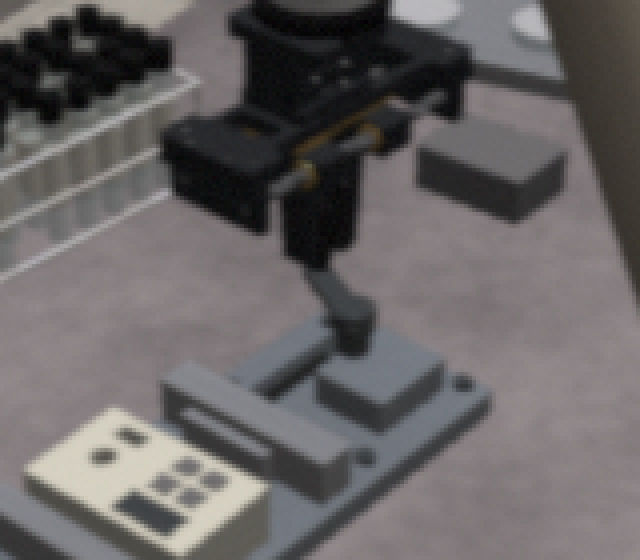

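The knob is gripped (opening 15.4 mm). Next I work out the arc rows.

```bash
python3 - <<'E'
import numpy as np
p=np.radians(-33.7-12*np.arange(26)); P=50*np.c_[np.cos(p),np.sin(p)]
for c in range(5): print(np.round(P[5*c+1:5*c+6]-P[5*c],1).tolist())
E
```

```text
[[-6.7, -8.0], [-14.9, -14.5], [-24.3, -19.2], [-34.4, -21.7], [-44.8, -22.2]]
[[-10.3, 1.8], [-20.0, 5.6], [-28.7, 11.4], [-36.0, 18.9], [-41.6, 27.7]]
[[-3.6, 9.8], [-5.1, 20.1], [-4.5, 30.6], [-1.6, 40.6], [3.2, 49.9]]
[[6.7, 8.0], [14.9, 14.5], [24.3, 19.2], [34.4, 21.7], [44.8, 22.2]]
[[10.3, -1.8], [20.0, -5.6], [28.7, -11.4], [36.0, -18.9], [41.6, -27.7]]
```

>>> carry_out:
  moves:
    - [-6.7,-8,0,0,0,0,0.1]
    - [-14.9,-14.5,0,0,0,0,0.1]
    - [-24.3,-19.2,0,0,0,0,0.1]
    - [-34.4,-21.7,0,0,0,0,0.1]
    - [-44.8,-22.2,0,0,0,0,0.1]

```text
time_s: 3.65
ee_pos: [0.5523, -0.1944, 0.0806]
tool_rot: [-179.9, -0.1, -9.7]
force: [4.1, 11.3, 7.1]
opening: 0.0152
grasp_force: 20.0
```

>>> carry_out:
  moves:
    - [-10.3,2.8,0,0,0,0,0.1]
    - [-20,6.6,0,0,0,0,0.1]
    - [-28.7,12.4,0,0,0,0,0.1]
    - [-36,19.9,0,0,0,0,0.1]
    - [-41.6,28.7,0,0,0,0,0.1]

```text
time_s: 4.07
ee_pos: [0.5113, -0.1668, 0.0807]
tool_rot: [179.9, -0.3, -9.7]
force: [9.8, 1.4, 1.9]
opening: 0.0148
grasp_force: 20.0
```

>>> carry_out:
  moves:
    - [-2.6,9.8,0,0,0,0,0.1]
    - [-4.1,20.1,0,0,0,0,0.1]
    - [-3.5,30.6,0,0,0,0,0.1]
    - [-0.6,40.6,0,0,0,0,0.1]
    - [4.2,49.9,0,0,0,0,0.1]

```text
time_s: 4.48
ee_pos: [0.5143, -0.1167, 0.0806]
tool_rot: [179.9, -0.0, -9.7]
force: [-2.6, -2.2, 8.5]
opening: 0.0153
grasp_force: 20.0
```

>>> carry_out:
  moves:
    - [6.7,8,0,0,0,0,0.1]
    - [14.9,14.5,0,0,0,0,0.1]
    - [24.3,19.2,0,0,0,0,0.1]
    - [34.4,21.7,0,0,0,0,0.1]
    - [44.8,22.2,0,0,0,0,0.1]

```text
time_s: 4.9
ee_pos: [0.5595, -0.0941, 0.0805]
tool_rot: [180.0, 0.0, -9.6]
force: [-4.8, -3.7, 7.5]
opening: 0.0151
grasp_force: 20.0
```

```bash
python3 - <<'E'
from h import *
f=grab('top'); cv2.imwrite('pics/g2.png',cv2.resize(f['image'][195:280,270:400,::-1],(780,510),interpolation=3))
E
```

```text
(no output)
```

View pics/g2.png

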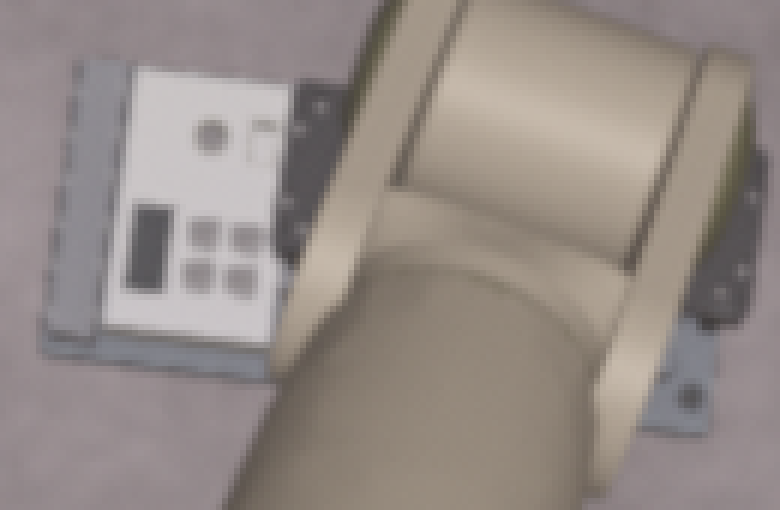

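The counter is already nearly against the fixed jaw, with its hole at crop pixel (211,135). I'll do the last arc.

>>> carry_out:
  moves:
    - [10.3,-1.8,0,0,0,0,0.1]
    - [20,-5.6,0,0,0,0,0.1]
    - [28.7,-11.4,0,0,0,0,0.1]
    - [36,-18.9,0,0,0,0,0.1]
    - [41.6,-27.7,0,0,0,0,0.1]

```text
time_s: 5.37
ee_pos: [0.6012, -0.1218, 0.0805]
tool_rot: [-180.0, 0.0, -9.6]
force: [-5.9, 3.0, 8.7]
opening: 0.0155
grasp_force: 20.0
```

>>> carry_out:
  moves:
    - [0,0,0,0,0,0,0.1]
    - [0,0,0,0,0,0,0.1]
    - [0,0,0,0,0,0,0.1]
    - [0,0,0,0,0,0,0.1]
    - [0,0,0,0,0,0,0.1]

```text
time_s: 5.78
ee_pos: [0.6015, -0.1227, 0.0807]
tool_rot: [179.9, -0.1, -9.7]
force: [0.8, -1.6, 6.0]
opening: 0.0154
grasp_force: 20.0
```

```bash
python3 - <<'E'
from h import *
f,S=avg('side')
cv2.imwrite('pics/g3.png',cv2.resize(f['image'][180:300,245:405,::-1],(720,540),interpolation=3))
E
```

```text
(no output)
```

View pics/g3.png

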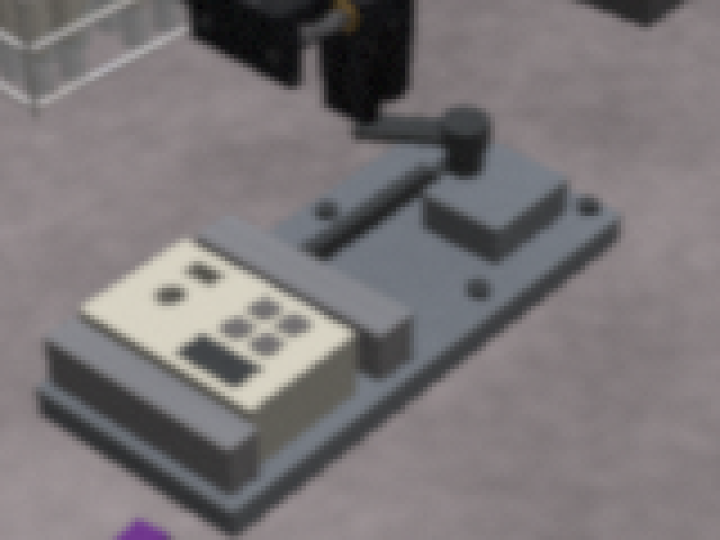

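The counter is flush between the jaw pad and the fixed jaw, and the crank sits at about 5.69 rad. I'll release the knob and go to the probe.

>>> carry_out:
  moves:
    - [0,0,0,0,0,0,0.6]
    - [0,0,0,0,0,0,0.6]
    - [0,0,0,0,0,0,0.6]
    - [0,0,0,0,0,0,0.6]

```text
time_s: 6.37
ee_pos: [0.6007, -0.1219, 0.0793]
tool_rot: [-180.0, 0.1, -9.7]
force: [0.6, -0.5, -0.0]
opening: 0.0397
grasp_force: 0.0
```

>>> carry_out:
  moves:
    - [0,0,25,0,0,0,0.6]
    - [0,0,60,0,0,0,0.6]
    - [0,0,100,0,0,0,0.6]
    - [0,0,135,0,0,0,0.6]
    - [0,0,158,0,0,0,0.6]

```text
time_s: 6.78
ee_pos: [0.6014, -0.122, 0.2415]
tool_rot: [179.9, -0.2, -9.6]
force: [0.4, -0.7, 0.3]
opening: 0.0529
grasp_force: 0.0
```

>>> carry_out:
  moves:
    - [-8,28,0,0,0,0,0.6]
    - [-16,56,0,0,0,0,0.6]
    - [-24,84,0,0,0,0,0.6]
    - [-32,113,0,0,0,0,0.6]
    - [-40,141,0,0,0,0,0.6]

```text
time_s: 7.2
ee_pos: [0.5603, 0.0204, 0.2375]
tool_rot: [-180.0, 0.0, -9.7]
force: [1.3, 0.9, 0.4]
opening: 0.0528
grasp_force: 0.0
```

>>> carry_out:
  moves:
    - [-8,28,0,0,0,0,0.6]
    - [-16,56,0,0,0,0,0.6]
    - [-24,84,0,0,0,0,0.6]
    - [-32,113,0,0,0,0,0.6]
    - [-40,141,0,0,0,0,0.6]

```text
time_s: 7.62
ee_pos: [0.5203, 0.1615, 0.2376]
tool_rot: [180.0, 0.0, -9.6]
force: [0.5, -1.2, 0.0]
opening: 0.0528
grasp_force: 0.0
```

>>> carry_out:
  moves:
    - [-8,28,0,0,0,0,0.6]
    - [-16,56,0,0,0,0,0.6]
    - [-24,84,0,0,0,0,0.6]
    - [-32,113,0,0,0,0,0.6]
    - [-40,142,0,0,0,0,0.6]

```text
time_s: 8.03
ee_pos: [0.4803, 0.3034, 0.2376]
tool_rot: [180.0, 0.0, -9.7]
force: [0.6, -0.7, 0.3]
opening: 0.0526
grasp_force: 0.0
```

>>> carry_out:
  moves:
    - [0,0,0,0,0,0,0.6]
    - [0,0,0,0,0,0,0.6]
    - [0,0,0,0,0,0,0.6]

```text
time_s: 8.28
ee_pos: [0.4811, 0.3016, 0.2375]
tool_rot: [180.0, 0.0, -9.7]
force: [-0.2, -0.7, 0.0]
opening: 0.0525
grasp_force: 0.0
```

>>> carry_out:
  moves:
    - [0,0,-38,0,0,0,0.6]
    - [0,0,-75,0,0,0,0.6]
    - [0,0,-105,0,0,0,0.6]
    - [0,0,-130,0,0,0,0.6]
    - [0,0,-148,0,0,0,0.6]

```text
time_s: 8.7
ee_pos: [0.4807, 0.3004, 0.0873]
tool_rot: [179.9, 0.1, -9.8]
force: [0.3, 1.0, -0.1]
opening: 0.0527
grasp_force: 0.0
```

```bash
python3 - <<'E'
from h import *
f,T=avg('top')
r=lambda q:[np.round(x,1) for x in cv2.minAreaRect(q[:,:2].astype(np.float32))]
print('plate',r(box(T,270,400,195,275,.014,.024)))
print('counter',r(box(T,284,322,200,260,.0535,.06)))
print('movjaw',r(box(T,322,347,200,260,.047,.0535)))
q=box(T,365,400,200,235,.105,.12); print('knob',len(q),q.mean(0))
im=cv2.resize(f['image'][195:275,270:400,::-1],(780,480),interpolation=3)
# hole: dark blob near expected
g=cv2.cvtColor(f['image'],cv2.COLOR_RGB2GRAY).astype(float)
cv2.imwrite('pics/g4.png',im)
g2,S=avg('side')
print('side counter',r(box(S,250,335,225,285,.0535,.06)))
E
```

```text
plate [array([570.4, -51.9]), array([289.8, 130.5]), np.float64(82.0)]
counter [array([583. ,  28.6]), array([123.6,  88.8]), np.float64(0.8)]
movjaw [array([573.9, -30.6]), array([ 23. , 118.5]), np.float64(88.9)]
knob 21 [ 601.36968677 -126.89917972  111.43933889]
side counter [array([564.9,  36.6]), array([71.2, 75.5]), np.float64(81.8)]
```

View pics/g4.png

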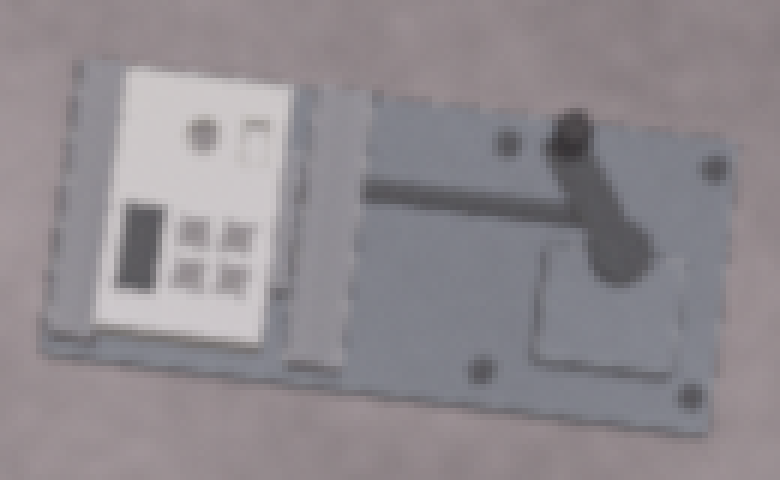

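The counter sits flush against the fixed jaw, the knob stayed put, and the hole is at crop (203,134). I'll grip and lift the probe.

>>> carry_out:
  moves:
    - [0,0,0,0,0,0,0.1]
    - [0,0,0,0,0,0,0.1]
    - [0,0,0,0,0,0,0.1]
    - [0,0,0,0,0,0,0.1]
    - [0,0,0,0,0,0,0.1]
  newtons: 30

```text
time_s: 9.62
ee_pos: [0.481, 0.3021, 0.0897]
tool_rot: [180.0, 0.0, -9.6]
force: [-1.2, 0.7, -1.3]
opening: 0.0217
grasp_force: 0.0
```

>>> carry_out:
  moves:
    - [0,0,0,0,0,0,0.1]
    - [0,0,0,0,0,0,0.1]
    - [0,0,0,0,0,0,0.1]
    - [0,0,0,0,0,0,0.1]

```text
time_s: 9.95
ee_pos: [0.481, 0.3021, 0.0897]
tool_rot: [-180.0, 0.0, -9.7]
force: [0.6, -0.0, -0.1]
opening: 0.0155
grasp_force: 30.0
```

```bash
python3 - <<'E'
from h import *
def hit(f,u,v,z=.056):
    M=np.array(f['cam_to_world']); d=M[:3,:3]@np.array([(u-f['cx'])/f['fx'],(v-f['cy'])/f['fy'],1]); o=M[:3,3]
    return (o+d*(z-o[2])/d[2])[:2]*1000
yaw=-8.1
c,s=np.cos(np.radians(yaw)),np.sin(np.radians(yaw)); R=np.array([[c,-s],[s,c]])
org=np.array([570.3,-51.9])+R@[0,45]
print('expected x=29.3,y=40',org+R@[29.3,40])
for n,w,h in(('top',(280,325,200,262),(303.4,216.9)),('side',(255,335,228,285),(282.4,245))):
    f=dict(np.load(n+'.npz')); im=f['image']
    g=cv2.cvtColor(im,cv2.COLOR_RGB2GRAY); 
    print(n,'hole guess',hit(f,*h))
    u0,v0=int(round(h[0])),int(round(h[1])); k=g[v0-4:v0+5,u0-4:u0+5].astype(float)
    wt=np.clip(np.percentile(k,85)-k-25,0,None); vv,uu=np.mgrid[v0-4:v0+5,u0-4:u0+5]
    u,v=(wt*uu).sum()/wt.sum(),(wt*vv).sum()/wt.sum(); print('centroid',u,v,hit(f,u,v))
    m=np.zeros_like(g); m[w[2]:w[3],w[0]:w[1]]=(g[w[2]:w[3],w[0]:w[1]]>175)
    if n=='top':
        ys,xs=np.nonzero(m); P=np.array([hit(f,a,b) for a,b in zip(xs,ys)],np.float32); r=cv2.minAreaRect(P); print(r, (R.T@(np.array(r[0])-org)))
o=bot.get_obs(); print(o['ee_pos'],o['opening'],o['grasp_force'],o['force'])
E
```

```text
expected x=29.3,y=40 [611.28429789  28.12360481]
top hole guess [612.42005917  27.40512571]
centroid 303.4124579124579 216.8080808080808 [612.65725562  27.37038427]
((582.772705078125, 32.1260871887207), (69.65081787109375, 109.62936401367188), 82.0382308959961) [ 0.5088939  39.94523369]
side hole guess [612.42763108  31.05255731]
centroid nan nan [nan nan]
[0.48104305 0.30209131 0.08971305] 0.015545846032370324 29.999953326769173 [ 0.64203239 -0.04633579 -0.12270154]<stdin>:15: RuntimeWarning: invalid value encountered in scalar divide
```

Gripped, opening 15.5 mm at 30 N. The counter measures square at y ≈ 39.9 mm in the vise frame, and the hole is at about (612.4, 28.5). I'll lift.

>>> carry_out:
  moves:
    - [0,0,10,0,0,0,0.1]
    - [0,0,25,0,0,0,0.1]
    - [0,0,40,0,0,0,0.1]
    - [0,0,55,0,0,0,0.1]
    - [0,0,70,0,0,0,0.1]

```text
time_s: 10.37
ee_pos: [0.481, 0.3021, 0.1612]
tool_rot: [-180.0, -0.0, -9.6]
force: [0.2, -0.2, -1.2]
opening: 0.016
grasp_force: 30.0
```

>>> carry_out:
  moves:
    - [0,0,15,0,0,0,0.1]
    - [0,0,30,0,0,0,0.1]
    - [0,0,45,0,0,0,0.1]
    - [0,0,60,0,0,0,0.1]
    - [0,0,75,0,0,0,0.1]

```text
time_s: 10.78
ee_pos: [0.4809, 0.302, 0.2362]
tool_rot: [-180.0, -0.0, -9.6]
force: [0.1, -0.2, 0.4]
opening: 0.0159
grasp_force: 30.0
```

>>> carry_out:
  moves:
    - [13,-28,0,0,0,0,0.1]
    - [26,-55,0,0,0,0,0.1]
    - [39,-82,0,0,0,0,0.1]
    - [52,-109,0,0,0,0,0.1]
    - [66,-137,0,0,0,0,0.1]

```text
time_s: 11.2
ee_pos: [0.5473, 0.1639, 0.2356]
tool_rot: [-180.0, -0.0, -9.6]
force: [1.0, 0.2, -0.4]
opening: 0.0158
grasp_force: 30.0
```

>>> carry_out:
  moves:
    - [13,-28,0,0,0,0,0.1]
    - [26,-55,0,0,0,0,0.1]
    - [39,-82,0,0,0,0,0.1]
    - [52,-109,0,0,0,0,0.1]
    - [65,-136.5,0,0,0,0,0.1]

```text
time_s: 11.62
ee_pos: [0.6124, 0.0272, 0.2355]
tool_rot: [-180.0, -0.0, -9.7]
force: [-0.1, 0.5, -0.5]
opening: 0.0158
grasp_force: 30.0
```

>>> carry_out:
  moves:
    - [0,0,-20,0,0,0,0.1]
    - [0,0,-40,0,0,0,0.1]
    - [0,0,-60,0,0,0,0.1]
    - [0,0,-75,0,0,0,0.1]
    - [0,0,-75,0,0,0,0.1]

```text
time_s: 12.03
ee_pos: [0.6107, 0.0287, 0.1572]
tool_rot: [180.0, 0.3, -9.7]
force: [0.2, -0.6, -1.4]
opening: 0.0158
grasp_force: 30.0
```

```bash
python3 - <<'E'
from h import *
f,S=avg('side'); o=bot.get_obs(); print(o['ee_pos'],o['opening'],o['force'])
cv2.imwrite('pics/g5.png',cv2.resize(f['image'][150:280,230:360,::-1],(600,600),interpolation=3))
W=S[150:280,230:360].reshape(-1,3); r=np.hypot(W[:,0]-.612,W[:,1]-.0285)
for a,b in((.07,.085),(.085,.1),(.1,.118),(.12,.132),(.13,.145)):
    q=W[(r<.02)&(W[:,2]>a)&(W[:,2]<b)]*1000; print(a,len(q),np.median(q,0) if len(q) else '')
E
```

```text
[0.61261148 0.02857429 0.16134995] 0.015507578433630953 [-0.30561562  0.23187693 -0.49020212]
0.07 1 [611.73709353  30.19457615  84.79129621]
0.085 15 [610.88734029  30.66768716  92.28047494]
0.1 22 [611.9016413   30.14632311 108.15688419]
0.12 15 [611.17769959  30.3346247  124.63296483]
0.13 16 [611.42196352  30.25962945 137.04346433]
```

View pics/g5.png

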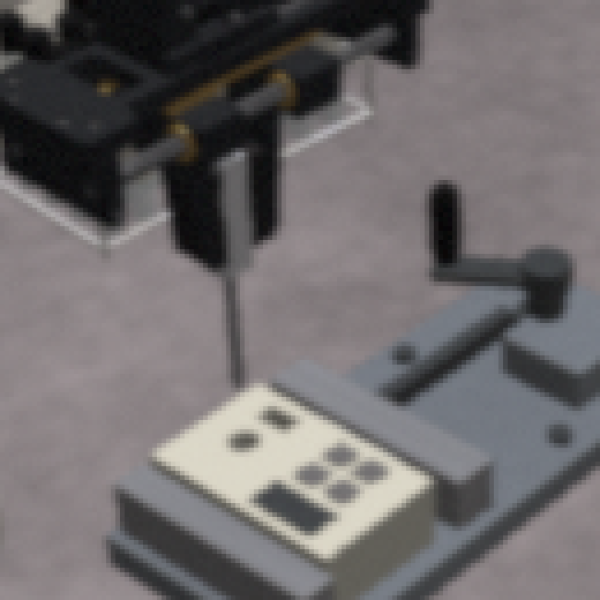

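The probe is held upright above the counter, tip at crop (238,385), hole at (243,440). I'll compare tip and hole positions in the same camera.

```bash
python3 - <<'E'
from h import *
f=dict(np.load('side.npz')); M=np.array(f['cam_to_world']); g=cv2.cvtColor(f['image'],cv2.COLOR_RGB2GRAY).astype(int)
def proj(p):
    c=np.linalg.inv(M)@np.r_[p,1]; return np.round([c[0]/c[2]*f['fx']+f['cx'],c[1]/c[2]*f['fy']+f['cy']],2)
for z in(.0847,.1,.12,.14): print(z,proj([.6126,.0286,z]))
print('hole',proj([.6124,.0285,.056]),'d/dx',proj([.6224,.0285,.056]),'d/dy',proj([.6124,.0385,.056]))
for v in range(212,236,2): print(v,g[v,272:292])
for v in range(240,251): print(v,g[v,272:294])
E
```

```text
0.0847 [282.14 233.5 ]
0.1 [281.64 227.56]
0.12 [280.98 219.63]
0.14 [280.31 211.5 ]
hole [283.14 244.36] d/dx [279.37 242.78] d/dy [280.26 246.88]
212 [139 139 136 135 134 127 105  76  79 110 133 140 141 140 137 134 133 133
 132 131]
214 [139 136 138 139 139 135 114  79  80 110 133 137 137 135 132 131 128 129
 129 129]
216 [139 139 139 139 139 137 120  89  77 101 125 135 137 134 131 127 126 126
 126 127]
218 [141 140 140 140 139 136 119  90  74  91 117 132 135 133 131 130 128 129
 129 129]
220 [140 140 140 141 140 137 122  96  75  91 117 131 134 134 132 131 131 130
 131 131]
222 [140 140 140 140 139 137 124  98  74  85 111 129 134 134 134 133 132 130
 131 130]
224 [138 138 139 139 138 136 131 106  76  79 107 128 134 132 132 132 134 133
 132 132]
226 [139 136 136 135 136 138 133 110  82  78 108 129 132 133 130 131 132 132
 135 136]
228 [139 137 137 136 137 136 132 114  85  76  95 119 129 131 131 131 133 133
 134 134]
230 [137 136 136 137 135 136 131 114  86  73  89 113 128 131 133 134 134 134
 138 138]
232 [135 136 134 133 132 131 129 118  95  77  92 117 135 143 144 139 129 126
 132 
[... 436 characters left out ...]
0 205 212 210 201
 186 173 182 204]
244 [214 214 214 214 215 213 208 188 157 129 116 111 120 148 185 208 213 213
 210 206 208 213]
245 [214 214 214 213 214 213 202 170 125 100  91  88  93 127 177 207 213 214
 215 214 213 214]
246 [215 213 214 214 214 213 204 176 133 108 101 105 119 154 189 210 214 214
 214 215 214 213]
247 [215 214 214 215 214 214 210 198 173 153 149 159 178 197 208 213 214 214
 215 214 214 215]
248 [215 214 214 214 213 213 213 212 205 201 200 203 207 213 214 215 213 214
 215 214 214 214]
249 [214 214 214 214 214 214 214 214 215 214 214 213 214 213 213 215 215 214
 214 214 215 215]
250 [214 214 214 214 213 214 214 214 214 214 214 214 215 214 214 214 214 214
 214 214 214 213]
```

Within camera bias, the hole is about 1 mm −x and 1 mm +y of the tip. I'll shift that much and descend with force checks.

>>> carry_out:
  moves:
    - [-1,0.8,-8,0,0,0,0.1]
    - [-1,0.8,-16,0,0,0,0.1]
    - [-1,0.8,-24,0,0,0,0.1]
    - [-1,0.8,-30,0,0,0,0.1]
    - [-1,0.8,-34,0,0,0,0.1]
  newtons: 40

```text
time_s: 12.7
ee_pos: [0.6107, 0.0294, 0.1244]
tool_rot: [180.0, 0.1, -9.7]
force: [-0.7, 0.1, -0.5]
opening: 0.0157
grasp_force: 40.0
```

>>> carry_out:
  moves:
    - [0,0,-1,0,0,0,0.1]
    - [0,0,-2,0,0,0,0.1]
    - [0,0,-2,0,0,0,0.1]
    - [0,0,-2,0,0,0,0.1]

```text
time_s: 13.03
ee_pos: [0.6112, 0.0294, 0.124]
tool_rot: [-180.0, -0.0, -9.7]
force: [-0.1, -0.1, -0.1]
opening: 0.0157
grasp_force: 40.0
```

```bash
python3 - <<'E'
from h import *
f=grab('side'); o=bot.get_obs(); print(o['ee_pos'],o['opening'],o['force'])
cv2.imwrite('pics/g6.png',cv2.resize(f['image'][190:290,240:340,::-1],(600,600),interpolation=3))
E
```

```text
[0.61121309 0.02935159 0.12404271] 0.01595346185263211 [-1.07214646  0.66404597 -1.24202597]
```

View pics/g6.png

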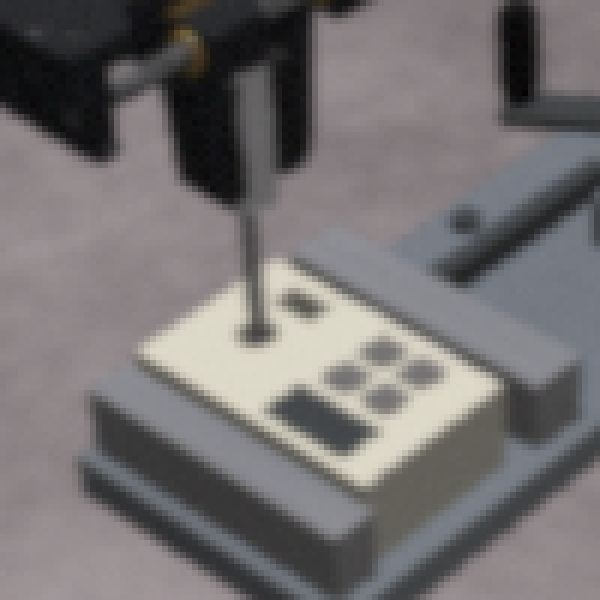

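The tip is in the hole at crop (257,330) with no side force. I'll press in steps.

>>> carry_out:
  moves:
    - [0,0,-1,0,0,0,0.1]
    - [0,0,-2,0,0,0,0.1]
    - [0,0,-3,0,0,0,0.1]
    - [0,0,-3,0,0,0,0.1]

```text
time_s: 13.42
ee_pos: [0.6112, 0.0293, 0.1209]
tool_rot: [-180.0, -0.0, -9.7]
force: [0.9, -0.7, 1.9]
opening: 0.0155
grasp_force: 40.0
```

>>> carry_out:
  moves:
    - [0,0,-1,0,0,0,0.1]
    - [0,0,-2,0,0,0,0.1]
    - [0,0,-2,0,0,0,0.1]
    - [0,0,-2,0,0,0,0.1]

```text
time_s: 13.75
ee_pos: [0.6112, 0.0294, 0.1189]
tool_rot: [-180.0, -0.0, -9.7]
force: [1.0, 0.3, 2.7]
opening: 0.0157
grasp_force: 40.0
```

>>> carry_out:
  moves:
    - [0,0,-0.5,0,0,0,0.1]
    - [0,0,-1,0,0,0,0.1]
    - [0,0,-1,0,0,0,0.1]
    - [0,0,-1,0,0,0,0.1]

```text
time_s: 14.08
ee_pos: [0.6113, 0.0293, 0.1184]
tool_rot: [-180.0, -0.1, -9.7]
force: [-0.1, 0.4, 8.1]
opening: 0.0154
grasp_force: 40.0
```

>>> carry_out:
  moves:
    - [0,0,-0.5,0,0,0,0.1]
    - [0,0,-1,0,0,0,0.1]
    - [0,0,-1,0,0,0,0.1]
    - [0,0,-1,0,0,0,0.1]

```text
time_s: 14.42
ee_pos: [0.6114, 0.0293, 0.1182]
tool_rot: [180.0, -0.1, -9.6]
force: [-1.7, -0.0, 13.0]
opening: 0.0155
grasp_force: 40.0
```

The hard stop is reached: 13 N and z no longer falls. I'll let it settle, check, and hand in.

>>> carry_out:
  moves:
    - [0,0,0,0,0,0,0.1]
    - [0,0,0,0,0,0,0.1]
    - [0,0,0,0,0,0,0.1]
    - [0,0,0,0,0,0,0.1]
    - [0,0,0,0,0,0,0.1]

```text
time_s: 14.83
ee_pos: [0.6115, 0.0293, 0.1182]
tool_rot: [180.0, -0.1, -9.6]
force: [-2.5, 0.5, 12.5]
opening: 0.0158
grasp_force: 40.0
```

```bash
python3 - <<'E'
from h import *
f=grab('side'); o=bot.get_obs(); print(o['ee_pos'],o['tool_rot'],o['opening'],o['force'],o['grasp_force'])
cv2.imwrite('pics/g7.png',cv2.resize(f['image'][190:290,240:340,::-1],(600,600),interpolation=3))
E
```

```text
[0.61144335 0.029336   0.11820525] [ 1.79998452e+02 -9.96990868e-02 -9.64566882e+00] 0.015705757236691095 [-2.0210921  -0.37441685 12.53063568] 40.002303225919604
```

View pics/g7.png

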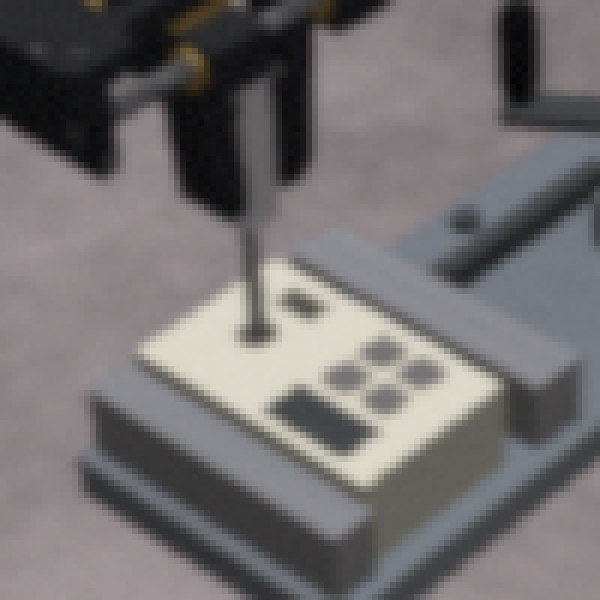

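The probe is upright in the hole at crop (257,330), and the counter is still flush between the jaws.

```bash
python3 -c "
from station import bot
print(bot.close_job())"
```

```text
the job is handed in; nothing more can be done
None
```

The job is handed in at about 15 s of the 61 s allowed. The counter is clamped flush against the fixed jaw with the crank at about 5.7 rad. The gripper holds the square-handled probe upright, pressing the button against its stop with about 12.5 N. No verdict came back from the judge.

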